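# Release and close the tin drawer in the sweet kitchen

## Task

Both pull-out drawers on the bench are locked at full extension. Press down the steel release lever that sticks out beside the mouth of the unit whose drawer holds the two round tins, then push that drawer fully home. Leave the drawer with the rolling pins pulled out as it is.

Things in the scene. Friction and masses are not known exactly. Their poses are not given: they have to be found in the camera images.
- release_tab (a point): Press point on the flat steel lever, 22 mm wide, that sticks out level 69 mm from the white housing's front, right of the tin drawer seen from the robot, with 15 mm clear between it and the panel. On the lever's top, 14 mm from its free end, 92 mm above the bench. Hinged 65 mm further in (x in, z up). Press it down 22 mm to its stop, 2-4 N (the last 8 mm are spare); it stays down
- drawer_front (a point): Centre of the outer face of the tin drawer's front: a flat wood panel, no handle, 150 mm wide, 70 high, 14 thick, this point 47 mm above the bench. x points level the way the drawer closes, y left, z up. The fixed housing is 220 deep, 215 wide, 115 high; when home the outer face stands 14 mm before its front. Behind the panel 25 mm is free
- tin_drawer (a joint): How far out the drawer with two round copper tins (72 mm across, one behind the other) is, m: 0.17 fully out and locked (start, 1 to 4 mm of play), 0 fully home at its stop. Once released it slides at about 2 to 4 N and stays where it is left
- pin_drawer (a joint): How far out the other drawer is, m: 0.17 at the start, and it must stay out. A unit of the same size with its own lever on the same side, but its drawer holds three long wooden rolling pins side by side

How it is judged:
On the way:
1. the release lever of the tin drawer is pressed down (height (world z) of release_tab below 0.082 m), for 0.1 s.
At the end, for the whole second after the job is handed in: the drawer with the round tins is home to within 12 mm, and the drawer with the rolling pins is still out (0.155 m or more) (value of joint tin_drawer below 0.012 m and value of joint pin_drawer above 0.155 m); the robot touches nothing.
It fails at once if the drawer with the rolling pins is pushed in by more than 15 mm (value of joint pin_drawer below 0.155 m).
It also fails if it takes over 42 s, if anything falls off the work surface, if the arm or the gripper's body presses on something with over 40 N, if the wrist force passes 120 N, or if a joint passes its speed limit or range.

## Robot

A 6-joint arm with a two-finger parallel gripper is mounted at the origin on the work surface. World frame = base frame: x ahead of the robot, y to its left, z up, the work surface at z = 0. Lengths are in m, angles in rad, forces in N, time in s.
With the tool pointing down it reaches from about 0.375 to 0.925 m from the base axis. Payload 5.7 kg.
Tool frame: the origin (TCP) lies midway between the tips of the shut fingers; the grasp point (between the pads) lies 19 mm behind it; z points along the fingers, y is the line along which they close (so a half turn about z gives the same grasp; the last joint's range is limited). The gripper opens to 88 mm and grips with 3 to 60 N. Pads are 20 mm wide; open, the fingers measure 115 mm over their backs; the gripper's body (75 mm by 178 mm) begins 61 mm behind the grasp point.
Start: joints at [-1.253, 0.359, 1.51, -0, 1.272, -0.115], TCP at [0.252, -0.545, 0.223] pointing down, gripper open.
Joint ranges: [-2.97, 2.97], [-1.01, 2.36], [0.21, 2.38], [-0.96, 4.11], [0.2, 2.71], [-2.98, 2.98]. Speed limits (rad/s): [2.39, 2.39, 3.14, 3.14, 3.14, 3.14].

## Interface

Orientations are given as a unit quaternion [x, y, z, w].
In Python, from bench import move_ptp, servo_line, goto_joints, move_gripper, sleep, inverse_kinematics, capture, PlanningError, close_job, spot_in, silhouettes, current_clock, current_joint_pos, current_qvel, current_joint_torque, current_position, current_orientation, current_force, current_torque, current_finger_gap, current_grip_force gives the robot as it stands. Calls block until the motion is done:
- move_ptp(position, orientation): joint-space move of the TCP to a pose.
- servo_line(position, orientation=None, rate=0.15, contact_N=None): straight line of the TCP; orientation=None keeps the orientation; rate is the mean speed in m/s. With contact_N (N) it stops when the force on the tool has changed by that much, and returns True; else False.
- goto_joints(angles): joint-space move.
- move_gripper(opening): finger opening in m; the grip force is fixed at half the most; returns when the fingers have stopped.
- sleep(seconds).
- inverse_kinematics(position, orientation): joint angles nearest the present ones, or None.
- capture(name): name is "scene" or "top" or "wrist"; returns a dict with "image" (400x640x3 uint8, blue, green, red), "range_z" (400x640 float32, m along the optical axis (not along the pixel's ray), 0 where there is no reading), "intrinsics" (3x3 intrinsics, pixels), "R" (3x3) and "t" (3): a world point X has camera coordinates R X + t. Camera axes: x right, y down, z forward; pixel columns grow to the right and rows downward; lengths in m; the calibration is good to about 2 mm. A picture is of the moment at which its call begins.
A pose or a line that the arm cannot do raises PlanningError and nothing moves.
- close_job(): hands the job in; it is judged then, once.
Trained networks look in the newest picture that a camera, given by its name, has taken for a name from the list of things; names that differ only in an ending like _2 or _b are one class to them, and where a whole thing is asked for, a point or a joint stands for the part that bears it (a point fixed in the world has none). Each returns a list of dicts, best first, with "conf" (0 to 1); they miss things now and then, are a little off and sometimes report something else, mostly with a low value. They report only what shows in the picture. A call takes as long as a camera call.
- spot_in(camera, query): "xy" ([column, row] in pixels, amid what is visible of it).
- silhouettes(camera, query): "region" (400x640 bool, what is visible of it) and "xy" ([column, row] in pixels, amid what is visible of it).
Readings, each from a call of its own:
- current_clock(): time.
- current_joint_pos(): joint angles.
- current_qvel(): joint speeds.
- current_joint_torque(): joint torques, N m.
- current_position(): TCP position.
- current_orientation(): TCP orientation.
- current_force(): force on the tool from outside, world axes, zero at the start.
- current_torque(): the same for the moment, N m.
- current_finger_gap(): finger opening in m.
- current_grip_force(): force on a finger pad.
Only numpy, scipy, OpenCV 4.12 (cv2) and the standard library are available. Lean on these libraries where they do the work, as an engineer would, in place of code of your own. Each camera call takes 0.05 s, during which the arm holds its last target. There are 200 camera calls.

## Working session

There is one attempt and no reset: what is moved stays moved. The work goes in short steps, each a Python script; the robot and the scene stay as the last script left them, time stands still between calls to the robot, and variables do not carry over. Pictures are saved under pics/ and viewed, at most 10 in all, crops included, and the job is handed in when it is done.

```bash
mkdir -p pics
cat > h.py <<'E'
import numpy as np, cv2
from bench import *
def world(c,uv,z=None):
    u,v=uv; d=z if z else c["range_z"][int(round(v)),int(round(u))]
    p=np.linalg.inv(c["intrinsics"])@np.array([u,v,1])*d
    return c["R"].T@(p-c["t"])
def cloud(c,m):
    v,u=np.nonzero(m&(c["range_z"]>0)); d=c["range_z"][v,u]
    p=np.linalg.inv(c["intrinsics"])@np.vstack([u*d,v*d,d])
    return (c["R"].T@(p-c["t"][:,None])).T
E
python3 - <<'E'
from h import *
ims=[]
for n in ["scene","top"]:
    c=capture(n); cv2.imwrite(f"pics/{n}0.png",c["image"])
    np.savez(f"{n}0.npz",**c)
    for q in ["release_tab","drawer_front","tin_drawer","pin_drawer"]:
        for r in spot_in(n,q)[:3]: print(n,q,np.round(r["conf"],2),np.round(r["xy"]),np.round(world(c,r["xy"]),3))
E
```

```text
scene release_tab 0.51 [214. 157.] [ 0.649 -0.368  0.09 ]
scene drawer_front 0.88 [268. 158.] [ 0.507 -0.293  0.024]
scene tin_drawer 0.86 [268. 160.] [ 0.509 -0.292  0.016]
scene pin_drawer 0.56 [455. 224.] [0.526 0.262 0.03 ]
top release_tab 0.83 [438. 205.] [ 0.655 -0.369  0.089]
top release_tab 0.28 [397. 234.] [ 0.582 -0.275  0.029]
top drawer_front 0.68 [401. 235.] [ 0.581 -0.286  0.029]
top tin_drawer 0.97 [397. 231.] [ 0.591 -0.274  0.029]
top pin_drawer 0.77 [195. 227.] [0.598 0.269 0.045]
```

View pics/scene0.png

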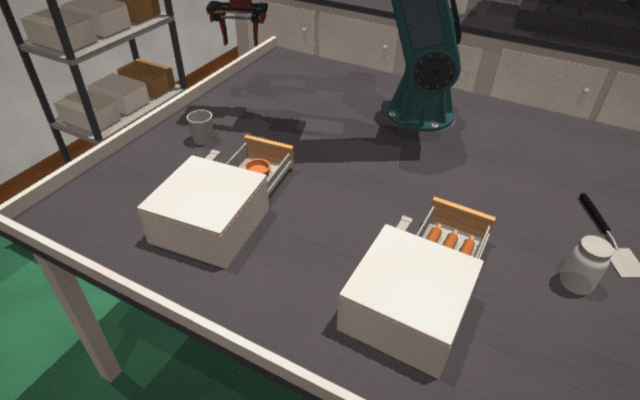

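View pics/top0.png

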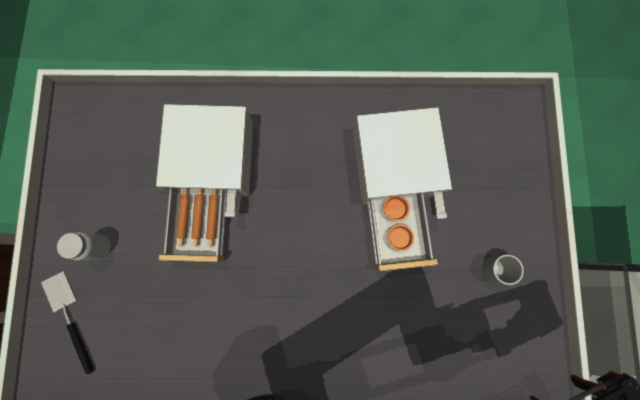

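The top view shows the tin unit on the right: housing (404,150), its lever (440,205), panel (408,265), a cup at (508,270). The pin unit is on the left, around (200,150).

Run:
```python
from h import *
c=dict(np.load("top0.npz")); P=cloud(c,np.ones((400,640),bool))
s=P[(P[:,1]<-.1)&(P[:,1]>-.55)&(P[:,0]>.35)&(P[:,0]<1.1)]
h=s[(abs(s[:,2]-.115)<.008)]
r=cv2.minAreaRect(h[:,:2].astype(np.float32)); print("housing",r, np.median(h[:,2]))
b=cv2.boxPoints(r); print(b)
e=[b[(i+1)%4]-b[i] for i in range(4)]; x=max(e,key=lambda v:v[0]-abs(v[1])); x=x/np.linalg.norm(x); y=np.array([-x[1],x[0]]); ctr=np.array(r[0])
print("yaw",np.degrees(np.arctan2(x[1],x[0])))
q=np.c_[(s[:,:2]-ctr)@x,(s[:,:2]-ctr)@y,s[:,2]]
f=-.110
for nm,m in [("lever",(q[:,2]>.084)&(q[:,2]<.098)&(q[:,0]<f-.008)&(q[:,0]>f-.09)&(q[:,1]<-.03)),("panel",(q[:,2]>.076)&(q[:,2]<.088)&(q[:,0]<f-.13)&(q[:,0]>f-.22)&(abs(q[:,1])<.12))]:
    a=q[m]; print(nm,len(a),np.percentile(a,[2,50,98],axis=0).round(4).tolist())
c2=s[(q[:,0]<f-.05)&(q[:,1]<-.13)&(s[:,2]>.02)]; print("cup",c2.min(0),c2.max(0)) if len(c2) else 0
print(current_orientation(), current_clock())
```

```text
housing ((0.7909283638000488, -0.27920734882354736), (0.2210264503955841, 0.21603670716285706), 6.4916486740112305) 0.11433239887027413
[[ 0.66891134 -0.18437602]
 [ 0.6933361  -0.3990276 ]
 [ 0.9129454  -0.3740387 ]
 [ 0.8885206  -0.15938711]]
yaw 6.491648
lever 218 [[-0.1781, -0.0903, 0.0868], [-0.1498, -0.0781, 0.0905], [-0.1193, -0.0668, 0.0953]]
panel 330 [[-0.2937, -0.0491, 0.0779], [-0.2868, 0.0235, 0.081], [-0.2802, 0.0947, 0.0844]]
cup [ 0.4560384  -0.54989186  0.02006654] [ 0.53082874 -0.50343165  0.08890708]
[ 9.76676641e-01  2.14715475e-01  5.43446979e-07 -6.76674308e-05] 0.5
```

```bash
cat >> h.py <<'E'
from scipy.spatial.transform import Rotation as Ro
CT=np.array([.7909,-.2792]); YAW=np.radians(6.5)
X=np.array([np.cos(YAW),np.sin(YAW)]); Y=np.array([-X[1],X[0]])
def W(a,l,z): return [*(CT+a*X+l*Y),z]
def Q(s):  # tool z down, tool y along s*drawer x
    y=np.array([*X*s,0]); z=np.array([0,0,-1.]); return Ro.from_matrix(np.c_[np.cross(y,z),y,z]).as_quat()
E
python3 - <<'E'
from h import *
move_gripper(0)
c=[(abs(j[5]),s) for s in (1,-1) if (j:=inverse_kinematics(W(-.164,-.0785,.17),Q(s))) is not None]; print(c)
q=Q(min(c)[1]); np.save("q.npy",q)
move_ptp(W(-.164,-.0785,.17),q)
servo_line(W(-.164,-.0785,.105),rate=.1)
print(current_force(),current_position())
hit=servo_line(W(-.164,-.0785,.066),rate=.02,contact_N=10); sleep(.3)
print(hit,current_position(),current_force(),current_clock())
servo_line(W(-.164,-.0785,.17),rate=.1)
c=capture("top"); cv2.imwrite("pics/t1.png",c["image"])
P=cloud(c,np.ones((400,640),bool)); a=np.c_[(P[:,:2]-CT)@X,(P[:,:2]-CT)@Y,P[:,2]]
move_ptp(W(-.345,.023,.17),q)
c=capture("top"); cv2.imwrite("pics/t2.png",c["image"][100:300,300:560].repeat(2,0).repeat(2,1))
P=cloud(c,np.ones((400,640),bool)); a=np.c_[(P[:,:2]-CT)@X,(P[:,:2]-CT)@Y,P[:,2]]
for lo in (-.175,-.16,-.145,-.13):
  m=(abs(a[:,0]-lo-.005)<.006)&(abs(a[:,1]+.0785)<.008)&(a[:,2]>.04); print(lo,m.sum(),np.median(a[m,2]) if m.any() else 0)
print(current_clock())
E
```

```text
[(np.float64(0.7398240945718171), 1), (np.float64(2.4017685590179756), -1)]
[-0.11035748  0.01068897 -0.5509045 ] [ 0.63718242 -0.37609512  0.10548243]
True [ 0.63775429 -0.37576803  0.07168749] [-0.90651575  0.65024779  6.24697774] 6.025
-0.175 31 0.067781429033804
-0.16 29 0.07089765005542595
-0.145 27 0.07578172042994762
-0.13 27 0.08169930284434586
8.1083
```

The lever went down and stayed there: the press point now measures about 0.07 m, down from 0.092 m. Next I push the drawer home.

Run:
```python
from h import *
servo_line(W(-.345,.023,.053),rate=.12)
hit=servo_line(W(-.128,.023,.053),rate=.05,contact_N=15)
p=current_position(); a=(np.array(p[:2])-CT)@X
print(hit,a,"expected -.1375",current_force(),current_clock())
```

```text
True -0.1359119083047687 expected -.1375 [-0.18719124  0.0609648  -0.31633251] 13.05
```

Run:
```python
from h import *
servo_line(W(-.19,.023,.053),rate=.1)
servo_line(W(-.20,.023,.2),rate=.15)
move_ptp([.40,-.28,.3],np.load("q.npy"))
c=capture("top"); cv2.imwrite("pics/t3.png",c["image"])
P=cloud(c,np.ones((400,640),bool)); a=np.c_[(P[:,:2]-CT)@X,(P[:,:2]-CT)@Y,P[:,2]]
m=(a[:,2]>.076)&(a[:,2]<.088)&(a[:,0]<-.112)&(a[:,0]>-.3)&(a[:,1]>-.045)&(a[:,1]<.095)
print(m.sum(),np.percentile(a[m],[2,50,98],axis=0).round(4).tolist(),current_clock())
```

```text
257 [[-0.1242, -0.0416, 0.0771], [-0.1183, 0.0239, 0.0811], [-0.1122, 0.0922, 0.0846]] 15.7833
```

View pics/t3.png

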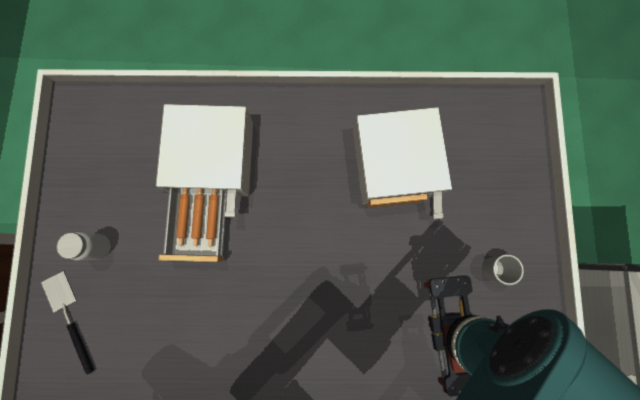

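The tin drawer is home: its panel sits against the housing at (398,200), with the outer face at -0.124 as expected. The pin drawer is still fully out, with its panel at (188,258), and the arm is clear of everything.

```bash
python3 -c "
from bench import *
print(close_job())"
```

```text
the job is handed in; nothing more can be done
None
```

The tin drawer's lever was pressed down and stayed down, the drawer measures fully home, the pin drawer is still out, and I handed the job in at about 16 s; no verdict came back.

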